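Close and lock the water filter's service hatch

TASK

The cartridge in the countertop water filter has just been changed. Swing the open steel service hatch fully down, then take the T-handled key from the knife block and, with its blade in the slot of the hatch's round lock, turn the lock clockwise (seen from above) as far as it goes, so that it seats. Put the key back upright, fully down in its slot in the knife block, with the hatch left closed and locked, and do not knock over or push aside the other things on the table.

Things in the scene. Friction and masses are not known exactly. Their poses are not given: they have to be found in the camera images.
- filter_unit: Countertop water filter, fixed steel housing 260 (x) x 360 (y) mm, flat deck 120 mm high. Origin: centre of underside; x to its back, y to its left, z up. A hatch on the deck is hinged along y, hinge line through (70, -40, 123) mm. A gooseneck spout (14 mm tube, 283 mm high) stands at (60, 135) mm and arches to (60, 235) mm.
- hatch (a joint): Hatch angle in rad: 0 closed on the deck (stop), 1.57 upright, 1.92 leaning back (stop). Steel sheet 160 mm (hinge to free edge) x 190 x 6 mm, hinge line in mid-thickness. Friction hinge: stays at any angle, 3 to 8 N at the free edge moves it. Push it over and down on the outer face (the one with the lock) with shut fingertips, 45 to 80 mm to one side of the middle, clear of the lock.
- hatch_edge (a point): Middle of the hatch's free edge, on its outer face; 160 mm from the hinge line. Its x axis points from the free edge to the hinge, z out of the outer face (up when closed).
- cam (a joint): Turn of the lock in rad: 0 unlocked (stop), 1.571 seated (stop); grows clockwise from above. About 0.15 N m anywhere; stays where it is left. The tongue under the hatch goes below the bay's front edge, so it locks only with the hatch fully down.
- cam_head: Steel lock head, 44 mm diameter, on the middle of the hatch, 128 mm from the hinge line. Origin: on its axis, level with the hatch's outer face (126 mm above the table when closed); z out of the hatch. Dark slot across it along its own y: 5.5 mm wide (mouth 8.5), from 9.5 mm above the origin down to 1.5 mm. The fixed ring round it is 62 mm wide, 9 mm high; its two black marks show the seated slot.
- key: Steel T-key, 74 mm long, 0.2 kg, upright in the knife block. Origin: tip of the blade; z up to the handle. Blade 28 mm wide (along y) x 3 mm thick (x; 2.2 at the tip), 0 to 22 mm; shank 10 mm diameter; collar 30 mm diameter, 28 to 34 mm, rests on the block; handle bar 86 mm long (y) x 16 mm (x), 52 to 74 mm. Alike both ways round.
- knife_block: Fixed beech block 80 (x) x 150 (y) x 80 mm high. Origin: centre of its underside; z up. Two black paring-knife handles stand at (-14, 30) and (12, 56) mm, up to 165 mm above the table.
- key_slot (a point): Middle of the mouth of the key's slot in the block's top, 45 mm from the block's centre in its -y direction, 80 mm above the table. The slot is 38 mm along the block's y, 11 mm along x, 50 mm deep. With the key fully down, the blade's tip is 28 mm below this point.
- old_cartridge: Spent white filter cartridge lying on the table, 164 mm long, 67 mm square grey ends; leave alone. Origin: centre of its underside.
- tumbler: Drinking glass, 72 mm diameter, 100 mm high, under the spout; leave alone. Origin: centre of its underside.
- mug: White mug, 82 mm diameter, 95 mm high; leave alone. Origin: centre of its underside.
- jar: Storage jar, 90 mm diameter, 140 mm high; leave alone. Origin: centre of its underside.
- tea_tin: Tin, 72 mm diameter, 110 mm high; leave alone. Origin: centre of its underside.

How it is judged (in metres and radians):
On the way, in this order (a step that is already met when the one before it is completed fails the run):
1. the hatch is fully down (within 2 degrees) (value of joint hatch below 0.035 rad), for 0.2 s.
2. with the hatch down, the lock is turned to within 5 degrees of its seated stop, the key's blade bearing on it (value of joint hatch below 0.035 rad and value of joint cam above 1.484 rad and contact force between key and cam_head above 0.2 N), for 0.1 s.
At the end, for the whole second after the job is handed in: The hatch is closed (within 2 degrees) and the lock within 5 degrees of its seated stop; the key stands released and at rest in its slot in the knife block, upright within 6 degrees, within 10 mm of the slot's middle and down to within 4 mm of its collar resting on the block (value of joint hatch below 0.035 rad and value of joint cam above 1.484 rad and angle between key's own z axis and vertical below 0.1 rad and horizontal distance between key and key_slot below 0.01 m and z of key in the frame of key_slot below -0.024 m and linear speed of key below 0.02 m/s); the robot touches nothing.
It fails at once if another thing on the table is pushed more than 50 mm away or tipped by more than 30 degrees (distance of any of old_cartridge, tumbler, mug, jar, tea_tin from where it was at the start of the episode above 0.05 m or angle between any of tumbler, mug, jar, tea_tin's own z axis and vertical above 0.52 rad).
It also fails if it takes over 64 s, if anything falls off the work surface, if the arm or the gripper's body presses on something with over 40 N, if the wrist force passes 120 N, or if a joint passes its speed limit or range.

ROBOT

A 6-joint arm with a two-finger parallel gripper is mounted at the origin on the work surface. World frame = base frame: x ahead of the robot, y to its left, z up, the work surface at z = 0. Lengths are in mm, angles in degrees, forces in N, time in s.
With the tool pointing down it reaches from about 350 to 850 mm from the base axis. Payload 8.1 kg.
Tool frame: the origin (TCP) lies midway between the tips of the shut fingers; the grasp point (between the pads) lies 19 mm behind it; z points along the fingers, y is the line along which they close (so a half turn about z gives the same grasp; the last joint's range is limited). The gripper opens to 85 mm and grips with 20 to 120 N. Pads are 22 mm wide; open, the fingers measure 114 mm over their backs; the gripper's body (76 mm by 85 mm) begins 54 mm behind the grasp point. The pads swing forward as they close: fully open they stand 13 mm farther back than shut.
Start: joints at [59.679, 7.471, 85.268, -0, 87.261, -4.893], TCP at [257.605, 541.89, 231.292] pointing down, gripper open.
Joint ranges: [-169.43, 169.43], [-51.17, 129.36], [1.28, 143.12], [-76.62, 256.62], [0, 156.53], [-152.29, 152.29]. Speed limits (degrees/s): [136.94, 136.94, 159.86, 180, 180, 180].

INTERFACE

Orientations are given as [roll, pitch, yaw] about the fixed x, y, z axes, in that order (R = Rz(yaw) Ry(pitch) Rx(roll)).
In Python, from bench import r, imaging, hand_in gives the robot as it stands (r), with the cameras (imaging) and the job as plain functions.
- The arm moves only by the shell command python3 steer.py FILE [FORCE], which reads ROWS from the file FILE. ROWS is a JSON object whose key "increments" holds a list of rows, 1 to 8 of them, each of 7 numbers: a rotation vector rx, ry, rz in degrees, then dx, dy, dz in mm, then the finger opening in mm; each row is the pose to reach, as a shift and turn from the pose commanded when the command began, along the tool's axes at that moment; what a row does not reach only later rows make up. A row lasts 1/8 s, in which the tool goes at most 62.5 mm and 10.7 degrees, less where a joint would pass 70% of its speed; a pose out of reach is approached as far as the arm can. The fingers move at their own pace and stop on an object; FORCE is the grip in N (left out, the last holds). Time passes only in rows, so rows that do not move let the fingers close. It prints the time, the measured TCP pose, the force, the opening and the grip force at its end. Input that does not fit is refused with a message, and nothing moves.
- r.sense(): the state, without advancing time (a new reading comes with each control period).
- imaging.snapshot(name): name is "scene" or "side" or "wrist"; returns a dict with "pixels" (400x640x3 uint8, blue, green, red), "fx", "fy", "cx", "cy" (pixels), "pose" (4x4, takes a point from camera to world coordinates). Camera axes: x right, y up, looking along -z (the intrinsics and any distortion apply to the point x, -y, -z); pixel columns grow to the right and rows downward; lengths in mm; the calibration is good to about 2 mm. A picture is of the moment at which its call begins. There is no depth.
- hand_in(): hands the job in; it is judged then, once.
The state is a dict: "time": time; "joint_pos": joint angles; "qd": joint speeds; "joint_efforts": joint torques, N m; "tool_pos": TCP position; "tcp_rot": TCP orientation; "ft_force": force on the tool from outside, world axes, zero at the start; "wrist_torque": the same for the moment, N m; "finger_gap": finger opening in mm; "grip_force": force on a finger pad.
Only numpy, scipy, OpenCV 4.12 (cv2) and the standard library are available. Lean on these libraries where they do the work, as an engineer would, in place of code of your own. Each camera call takes 0.05 s, during which the arm holds its last target. There are 200 camera calls.

## Working session

There is one attempt and no reset: what is moved stays moved. The work goes in short steps, Python scripts to look and compute and a shell command to move; the robot and the scene stay as the last step left them, time stands still between calls to the robot, and variables do not carry over. Pictures are saved under pics/ and viewed, at most 10 in all, crops included, and the job is handed in when it is done.

```bash
ls; mkdir -p pics; cat > h.py <<'E'
import numpy as np, cv2
from bench import r, imaging, hand_in
def snap(n,f=None):
    s=imaging.snapshot(n)
    if f: cv2.imwrite('pics/'+f,s['pixels'])
    return s
def ray(s,u,v):
    P=np.array(s['pose']); d=np.array([(u-s['cx'])/s['fx'],-(v-s['cy'])/s['fy'],-1.])
    return P[:3,3],P[:3,:3]@d
def onz(s,u,v,z):
    o,d=ray(s,u,v); return o+d*(z-o[2])/d[2]
def proj(s,p):
    P=np.array(s['pose']); c=P[:3,:3].T@(np.array(p)-P[:3,3])
    return s['cx']+s['fx']*c[0]/-c[2], s['cy']-s['fy']*c[1]/-c[2]
E
python3 - <<'E'
from h import *
for n in ['scene','side','wrist']:
    s=snap(n,n+'0.png'); print(n,s['fx'],s['cx'],s['cy'],[k for k in s],np.round(s['pose'],3).tolist())
print(r.sense())
E
```

```text
bench.py
pics
steer.py
scene 454.80542806109906 315.69370432592837 198.131839005127 ['pixels', 'fx', 'fy', 'cx', 'cy', 'pose'] [[-0.83, -0.282, 0.481, 1155.972], [0.557, -0.438, 0.705, 926.456], [0.012, 0.854, 0.521, 769.056], [0.0, 0.0, 0.0, 1.0]]
side 415.13197939573087 324.15691203494737 193.0525997517481 ['pixels', 'fx', 'fy', 'cx', 'cy', 'pose'] [[0.804, 0.432, -0.408, 63.412], [-0.594, 0.593, -0.544, -559.927], [0.006, 0.68, 0.733, 950.499], [0.0, 0.0, 0.0, 1.0]]
wrist 350.1048030131769 316.9435215456322 194.1128065344628 ['pixels', 'fx', 'fy', 'cx', 'cy', 'pose'] [[0.43, -0.855, -0.29, 182.367], [0.903, 0.407, 0.141, 577.693], [-0.003, -0.322, 0.947, 373.019], [0.0, 0.0, 0.0, 1.0]]
{'time': 0.15, 'joint_pos': array([ 5.96797259e+01,  7.50506003e+00,  8.53150356e+01, -8.45476359e-04,
        8.72607990e+01, -4.89225248e+00]), 'qd': array([ 0.00531506, -0.0715096 , -0.24208825, -0.06390916, -0.10027437,
       -0.04179381]), 'joint_efforts': array([-2.73699343e-04, -5.70057535e+01, -5.01162422e+01, -1.92788275e-04,
        9.47994296e-03, -9.88951479e-05]), 'tool_pos': array([257.39197707, 541.52499784, 230.48568129]), 'tcp_rot': array([-1.79919328e+02, -6.05749027e-03,  1.54572015e+02]), 'ft_force': array([-0.1789219 , -0.32617113,  0.31031979]), 'wrist_torque': array([0.02600416, 0.00368041, 0.00337005]), 'grip_force': 0.0, 'finger_gap': 85.45945759730705}
```

View pics/scene0.png

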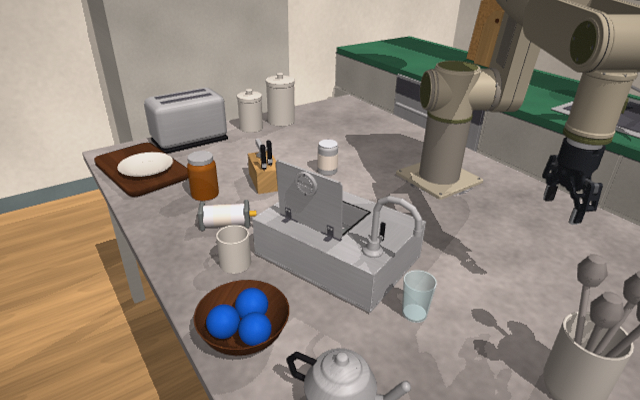

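View pics/side0.png

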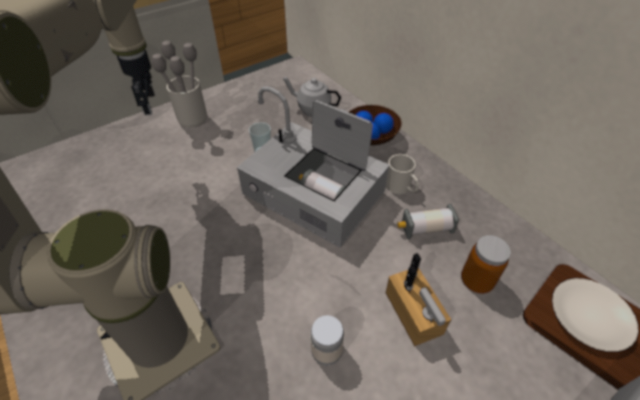

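The scene view shows the filter around (335,240), the hatch upright with its lock at (306,183), and the knife block at (264,170). The side view has the deck around (310,180) and the block with the T-key at (418,300).

```bash
python3 - <<'E'
import cv2
a=cv2.imread('pics/scene0.png');b=cv2.imread('pics/side0.png')
cv2.imwrite('pics/c1.png',cv2.resize(a[125:315,235:435],None,fx=3.1,fy=3.1,interpolation=cv2.INTER_CUBIC))
cv2.imwrite('pics/c2.png',cv2.resize(b[80:350,230:460],None,fx=2.2,fy=2.2,interpolation=cv2.INTER_CUBIC))
E
```

```text
(no output)
```

View pics/c1.png

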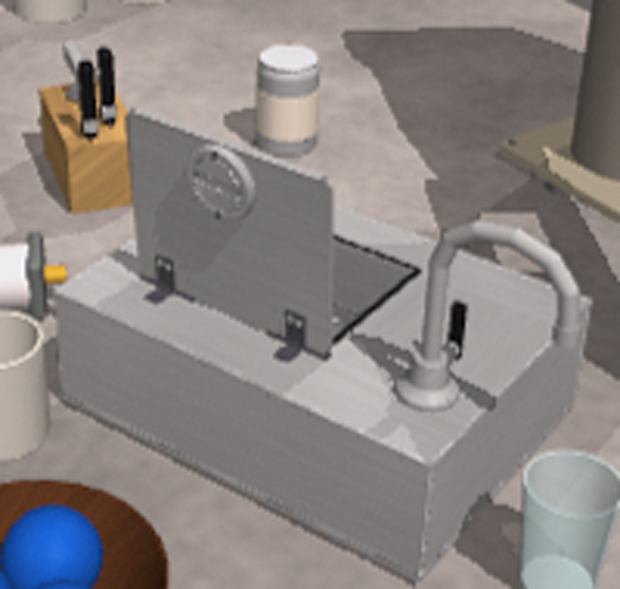

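View pics/c2.png

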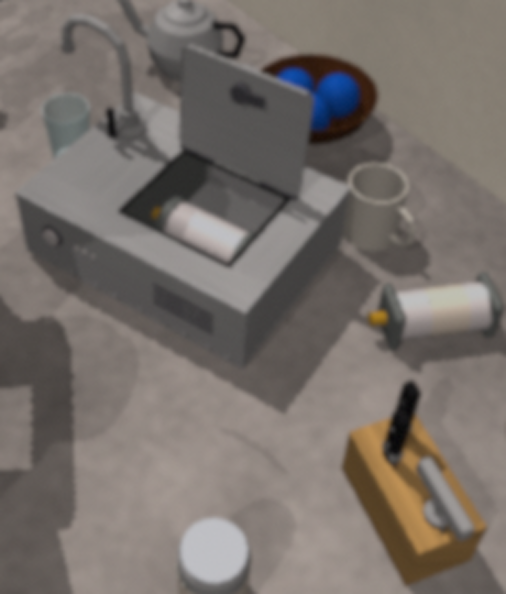

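The crops give deck corners (scene crop) at (58,295), (428,465) and (590,300). In the side crop they are (20,190), (245,305) and (350,185). The block top in the side crop has corners (347,437), (415,556) and (485,525), with the key bar from (428,465) to (462,530).

```bash
python3 - <<'E'
from h import *
a=snap('scene');b=snap('side')
A=lambda x,y,z:onz(a,235+x/3.1,125+y/3.1,z)
B=lambda x,y,z:onz(b,230+x/2.2,80+y/2.2,z)
np.set_printoptions(precision=1,suppress=True)
for n,f,pts in [('scene deck BR,BL,FL',A,[(58,295),(428,465),(590,300)]),('side deck FL FR BR',B,[(20,190),(245,305),(350,185)])]:
    q=np.array([f(x,y,120) for x,y in pts]); print(n,q.tolist()); 
    for i in (0,1):
        d=q[i+1]-q[i]; print(np.linalg.norm(d),np.degrees(np.arctan2(d[1],d[0])))
    print('centre',(q[0]+q[2])/2)
q=np.array([B(x,y,80) for x,y in [(347,437),(415,556),(485,525)]]);print('block',q.tolist(),(q[0]+q[2])/2)
for i in (0,1):
    d=q[i+1]-q[i]; print(np.linalg.norm(d),np.degrees(np.arctan2(d[1],d[0])))
q=[B(428,463,126),B(462,530,126)];print('bar',q,(q[0]+q[1])/2)
q=[A(40,88,80),A(70,150,80),A(132,150,80)];print('block scene',q)
print('tin top',B(215,550,110))
E
```

```text
scene deck BR,BL,FL [[748.4069220638862, 51.64427202755462, 120.0], [629.8139366928674, 377.86430817634175, 120.0], [386.90254986789296, 293.783707484381, 120.0]]
347.10777600642524 109.97806759886772
257.0515303629864 -160.90737373182
centre [567.7 172.7 120. ]
side deck FL FR BR [[388.78302904576674, 286.1039704441986, 120.00000000000011], [507.56842808746524, -42.41485740940834, 120.0], [746.9741338482277, 37.226753084779034, 120.0]]
349.3344976949791 -70.12109065098771
252.30512890727493 18.40041631444407
centre [567.9 161.7 120. ]
block [[504.23304048803305, -229.76960049390675, 80.0], [467.0515170380538, -370.0978413373484, 80.0], [548.1084212504095, -388.94062409471707, 80.0]] [ 526.2 -309.4   80. ]
145.17052340015974 -104.84014386736051
83.21822025573721 -13.086756175071624
bar [array([ 526.8, -318.2,  126. ]), array([ 500.8, -388.4,  126. ])] [ 513.8 -353.3  126. ]
block scene [array([ 551.5, -379.5,   80. ]), array([ 591.2, -232.1,   80. ]), array([ 537.7, -197.9,   80. ])]
tin top [ 302.3 -258.4  110. ]
```

```bash
cat >> h.py <<'E'
from scipy.spatial.transform import Rotation as R
np.set_printoptions(precision=1,suppress=True)
C=np.array([568,167,0.]);W=np.radians(19.7)
FX=np.array([np.cos(W),np.sin(W),0]);FY=np.array([-np.sin(W),np.cos(W),0])
def loc(x,y,z): return C+x*FX+y*FY+np.array([0,0,z])
def go(*tg):
    "targets (x,y,z,yaw), printed as rows relative to present pose, tool down"
    s=r.sense(); T=R.from_euler('xyz',s['tcp_rot'],degrees=True)
    print('at',s['tool_pos'],s['tcp_rot'],'F',s['ft_force'],'gap',s['finger_gap'],'t',s['time'])
    for x,y,z,w in tg:
        G=R.from_euler('xyz',[180,0,w],degrees=True)
        print(np.round((T.inv()*G).as_rotvec(degrees=True),1),np.round(T.inv().apply(np.array([x,y,z])-s['tool_pos']),1))
E
python3 - <<'E'
from h import *
a=snap('scene');b=snap('side')
def pl(s,u,v,y):
    o,d=ray(s,u,v); t=(y-FY@(o-C))/(FY@d); p=o+t*d; return FX@(p-C),p[2]
A=lambda x,y,Y:pl(a,235+x/3.1,125+y/3.1,Y)
B=lambda x,y,Y:pl(b,230+x/2.2,80+y/2.2,Y)
print(A(133,110,-135),A(330,180,55),B(185,47,55),B(312,92,-135))
p=lambda x,z:(*loc(x,-100,z)[:2],z,109.7)
go((*loc(-30,0,0)[:2],380,109.7),p(150,370),p(150,260),p(70,270))
E
```

```text
(np.float64(69.8122872229883), np.float64(274.7714815283021)) (np.float64(79.76113772570702), np.float64(282.44377369268676)) (np.float64(85.62797719060266), np.float64(267.09384480731717)) (np.float64(76.44319947641866), np.float64(283.2842950599272))
at [257.5 541.8 231. ] [-180.    -0.   154.6] F [ 0.3  1.2 -0.3] gap 85.53788250686092 t 0.35
[-0.   0.  44.9] [-420.1 -226.5 -148.9]
[-0.   0.  44.9] [-618.  -169.5 -138.9]
[-0.   0.  44.9] [-618.  -169.4  -28.9]
[-0.   0.  44.9] [-561.6 -226.1  -38.9]
```

```bash
echo '{"increments": [[0,0,0,0,0,-60,0],[0,0,10,0,0,-120,0],[0,0,20,-60,-30,-149,0],[0,0,30,-120,-50,-149,0],[0,0,40,-180,-80,-149,0],[0,0,45,-240,-110,-149,0],[0,0,45,-300,-140,-149,0],[0,0,45,-340,-170,-149,0]]}' > next.json && python3 steer.py next.json; python3 - <<'E'
from h import *
p=lambda x,z:(*loc(x,-100,z)[:2],z,109.7)
go(p(150,370),p(150,260),p(70,270))
E
```

```text
time: 1.35
tool_pos: [486.8, 250.4, 380.2]
tcp_rot: [180.0, -0.0, 109.6]
ft_force: [1.0, 0.5, 1.2]
finger_gap: 0.2
grip_force: 0.0
at [486.8 250.4 380.2] [180.   -0.  109.6] F [1.  0.5 1.2] gap 0.2344135869656667 t 1.35
[ 0.  -0.  -0.1] [-205.4  198.8   10.2]
[ 0.  -0.  -0.1] [-205.4  198.8  120.2]
[ 0.  -0.  -0.1] [-205.6  118.8  110.2]
```

```bash
echo '{"increments": [[0,0,0,-50,50,0,0],[0,0,0,-100,100,0,0],[0,0,0,-150,150,0,0],[0,0,0,-205,199,0,0],[0,0,0,-205,199,50,0],[0,0,0,-205,199,100,0],[0,0,0,-205,199,120,0],[0,0,0,-205,199,120,0]]}' > next.json && python3 steer.py next.json; python3 - <<'E'
from h import *
snap('scene','s1.png')
t=lambda th,rho=135,o=6:(*loc(70-rho*np.cos(th)+o*np.sin(th),-100,0)[:2],123+rho*np.sin(th)+o*np.cos(th),109.7)
go(*[t(x) for x in (1.57,1.3,1.1,.9,.7,.5,.3,.15,0)])
E
```

```text
time: 2.35
tool_pos: [741.0, 126.0, 259.1]
tcp_rot: [-179.8, -0.0, 109.6]
ft_force: [0.5, 1.5, 0.4]
finger_gap: -0.0
grip_force: 0.0
at [742.  126.2 262.1] [179.9   0.  109.6] F [0.2 0.5 0.4] gap -0.08473444470592516 t 2.4
[ 0.1  0.  -0.1] [ -3.  -74.1   4. ]
[ 0.1  0.  -0.1] [  -3.1 -110.4    7.3]
[ 0.1  0.  -0.1] [  -3.1 -135.9   15.9]
[ 0.1  0.  -0.1] [  -3.1 -159.3   29.4]
[ 0.1  0.  -0.1] [  -3.2 -179.5   47.3]
[ 0.1  0.  -0.1] [  -3.2 -195.7   68.9]
[ 0.1  0.  -0.1] [  -3.2 -207.3   93.2]
[ 0.1  0.  -0.1] [  -3.2 -212.8  112.7]
[ 0.1  0.  -0.1] [  -3.2 -215.2  132.8]
```

View pics/s1.png

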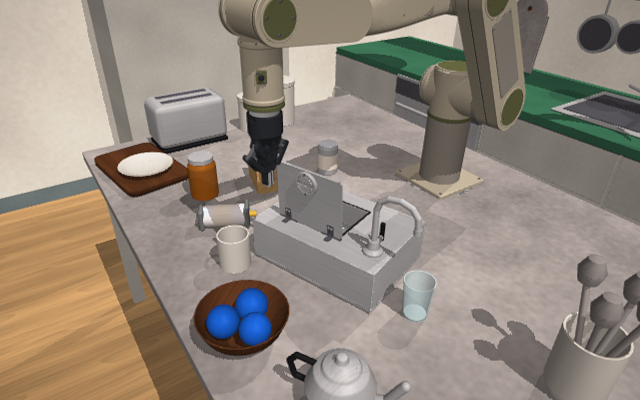

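The shut fingertips show at about (265,170), just left of the hatch's right corner (277,163). I'll check that projection before pushing.

```bash
python3 - <<'E'
from h import *
a=snap('scene')
for q in [r.sense()['tool_pos'],loc(75,-135,283),loc(75,55,283),loc(70,-100,123)]: print(q,proj(a,q))
E
```

```text
[742.6 126.3 263.9] (np.float64(267.484833593988), np.float64(182.18487124790326))
[684.1  65.2 283. ] (np.float64(276.38275868767147), np.float64(158.17043031386294))
[620.1 244.1 283. ] (np.float64(342.6728608272432), np.float64(181.9909465280996))
[667.6  96.4 123. ] (np.float64(290.2194594223939), np.float64(217.81442451183537))
```

```bash
echo '{"increments": [[0,0,0,0,-40,0,0],[0,0,0,0,-75,4,0],[0,0,0,0,-110,8,0],[0,0,0,0,-136,16,0],[0,0,0,0,-160,30,0],[0,0,0,0,-180,48,0],[0,0,0,0,-196,69,0],[0,0,0,0,-203,85,0]]}' > next.json && python3 steer.py next.json; python3 - <<'E'
from h import *
t=lambda th,rho=135,o=3:(*loc(70-rho*np.cos(th)+o*np.sin(th),-100,0)[:2],123+rho*np.sin(th)+o*np.cos(th),109.7)
go(*[t(x) for x in (.3,.15,0)])
E
```

```text
time: 3.45
tool_pos: [551.9, 57.7, 178.3]
tcp_rot: [179.7, 0.1, 109.6]
ft_force: [-0.3, 0.5, 1.4]
finger_gap: 0.4
grip_force: 0.5
at [551.9  57.7 178.3] [179.7   0.1 109.6] F [-0.3  0.5  1.4] gap 0.3651698776757837 t 3.45
[ 0.3  0.1 -0.1] [-2.5 -6.2 12.5]
[ 0.3  0.1 -0.1] [ -2.5 -11.2  32.1]
[ 0.3  0.1 -0.1] [ -2.5 -13.3  52.2]
```

```bash
echo '{"increments": [[0,0,0,0,-5,15,0],[0,0,0,0,-9,30,0],[0,0,0,0,-11,42,0],[0,0,0,0,-11,49,0],[0,0,0,0,-11,53,0],[0,0,0,0,-11,55,0],[0,0,0,0,-11,55,0]]}' > next.json && python3 steer.py next.json; python3 - <<'E'
from h import *
snap('scene','s2.png');go()
E
```

```text
time: 4.32
tool_pos: [540.3, 54.0, 125.6]
tcp_rot: [-180.0, 0.0, 109.6]
ft_force: [-28.2, -1.8, 44.8]
finger_gap: -0.0
grip_force: 22.5
at [540.3  54.  125.6] [-180.     0.   109.6] F [-27.8  -1.9  45.3] gap 0.19266001852188935 t 4.375
```

```bash
echo '{"increments": [[0,0,0,0,0,-50,85],[0,0,0,30,10,-100,85],[0,0,0,58,10,-150,85],[0,0,0,58,10,-174,85],[0,0,0,58,10,-174,85],[0,0,0,58,10,-174,85]]}' > next.json && python3 steer.py next.json; python3 - <<'E'
from h import *
s=snap('wrist','w1.png');go();print(proj(s,loc(-58,-40,130)))
E
```

```text
time: 5.12
tool_pos: [530.1, 111.8, 292.8]
tcp_rot: [-179.9, -0.0, 109.6]
ft_force: [-0.2, 0.4, -0.3]
finger_gap: 84.9
grip_force: 0.0
at [529.8 111.6 292.3] [-179.8   -0.   109.6] F [ 0.2 -0.  -0.2] gap 84.99809488006191 t 5.175
(np.float64(313.5219977260042), np.float64(173.24108793978246))
```

View pics/w1.png

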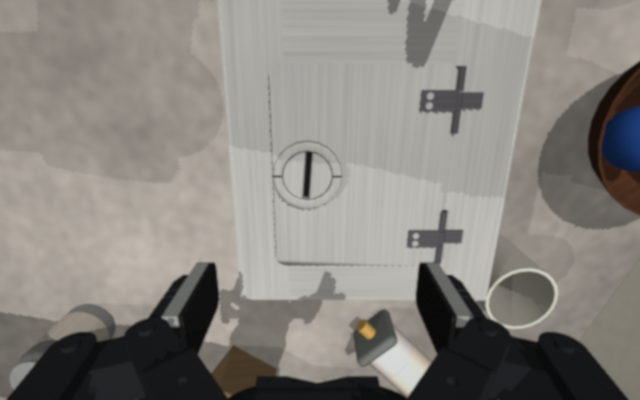

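The hatch is down. The lock ring is at (307,175), the dark slot runs from (308,152) to (306,198), and the seated marks are at (278,177) and (340,177). Next I'll measure the slot accurately and head for the block.

```bash
python3 - <<'E'
from h import *
s=snap('wrist'); g=cv2.cvtColor(s['pixels'],cv2.COLOR_BGR2GRAY)
m=np.zeros_like(g); m[145:206,285:330]=(g[145:206,285:330]<70)*255
c=max(cv2.findContours(m,0,2)[0],key=cv2.contourArea); rc=cv2.minAreaRect(c); print(rc)
pts=c[:,0,:].astype(float); w=np.array([onz(s,u,v,135)[:2] for u,v in pts])
b=cv2.minAreaRect(w.astype(np.float32)); print('slot world',b)
p=cv2.boxPoints(b); e=[p[1]-p[0],p[2]-p[1]]; e=max(e,key=np.linalg.norm); print(np.degrees(np.arctan2(e[1],e[0]))%180, np.linalg.norm(e))
print('marks',onz(s,278,177,135),onz(s,340,177,135))
go((480,-330,290,75),(480,-330,260,75))
E
```

```text
((307.8852844238281, 173.99118041992188), (5.138665676116943, 44.17718505859375), 4.398705005645752)
slot world ((521.5593872070312, 108.3565673828125), (4.473943710327148, 40.67802047729492), 14.635198593139648)
104.635155 40.67801
marks [497.3  97.3 135. ] [549.3 115.7 135. ]
at [529.7 111.6 292.1] [-179.8   -0.   109.5] F [-0.2  0.6  0.6] gap 85.2487424202366 t 5.225
[-0.2  0.  34.5] [-399.5 -194.5    2.5]
[-0.2  0.  34.5] [-399.5 -194.4   32.5]
```

```bash
echo '{"increments": [[0,0,5,-55,-20,0,85],[0,0,10,-110,-45,0,85],[0,0,15,-165,-70,0,85],[0,0,20,-220,-100,0,85],[0,0,25,-280,-125,0,85],[0,0,30,-340,-155,0,85],[0,0,34,-400,-180,10,85],[0,0,34.5,-430,-170,12,85]]}' > next.json && python3 steer.py next.json; echo '{"increments": [[0,0,0,0,0,0,85],[0,0,0,0,0,0,85]]}' > next.json && python3 steer.py next.json;python3 - <<'E'
from h import *
s=snap('wrist','w2.png');go();print(proj(s,(514,-353,126)))
E
```

```text
time: 6.22
tool_pos: [512.0, -353.4, 280.1]
tcp_rot: [-179.8, -0.0, 74.8]
ft_force: [0.9, 1.1, -0.4]
finger_gap: 84.8
grip_force: 0.0
time: 6.48
tool_pos: [513.6, -349.8, 280.8]
tcp_rot: [-179.9, -0.1, 75.0]
ft_force: [0.1, -0.4, -0.3]
finger_gap: 84.9
grip_force: 0.0
at [ 513.9 -349.4  281.6] [-179.9   -0.    75.1] F [-0.9  0.1  0.5] gap 84.93400206394104 t 6.525
(np.float64(319.0466063067361), np.float64(178.06882077968893))
```

View pics/w2.png

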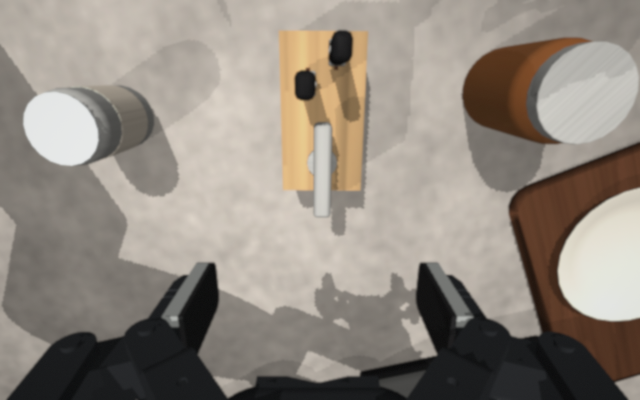

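The wrist view shows the block with its top around (323,110), the key bar from (322,124) to (321,215), its collar at about (320,163), and the knives at (305,85) and (341,47).

```bash
python3 - <<'E'
from h import *
s=snap('wrist'); px=s['pixels']; hsv=cv2.cvtColor(px,cv2.COLOR_BGR2HSV)
# block top: orange hue
m=cv2.inRange(hsv,(8,90,120),(25,255,255)); m[:, :270]=0;m[:,380:]=0;m[230:]=0
m=cv2.morphologyEx(m,cv2.MORPH_CLOSE,np.ones((25,25)))
c=max(cv2.findContours(m,0,2)[0],key=cv2.contourArea); w=np.array([onz(s,u,v,80)[:2] for u,v in c[:,0,:].astype(float)],np.float32)
print('block px',cv2.boundingRect(c),cv2.minAreaRect(w))
k=cv2.inRange(hsv,(0,0,125),(180,60,255)); k[:118]=0;k[222:]=0;k[:,:314]=0;k[:,332:]=0
# rows in the lower part incl. background: use block region rows for sides
g=cv2.cvtColor(px,cv2.COLOR_BGR2GRAY)
for v in (130,145,185,200,208): print(v,g[v,306:340].tolist())
print(g[118:132,322].tolist(),g[205:225,322].tolist())
E
```

```text
block px (279, 32, 88, 158) ((529.885009765625, -306.4181823730469), (148.4987335205078, 79.1049575805664), 74.70079803466797)
130 [199, 195, 192, 189, 188, 186, 178, 166, 167, 180, 191, 200, 207, 210, 210, 211, 210, 209, 208, 206, 204, 198, 187, 171, 152, 145, 161, 178, 183, 176, 169, 165, 162, 159]
145 [198, 195, 191, 187, 187, 184, 174, 164, 168, 181, 193, 202, 208, 211, 211, 211, 210, 209, 208, 207, 204, 197, 183, 166, 143, 124, 117, 118, 119, 127, 145, 158, 160, 157]
185 [195, 191, 188, 185, 185, 182, 173, 167, 173, 186, 199, 205, 208, 209, 209, 210, 210, 210, 208, 207, 200, 188, 169, 148, 128, 118, 114, 110, 108, 112, 125, 142, 151, 151]
200 [139, 138, 138, 137, 137, 136, 136, 149, 171, 187, 199, 205, 207, 208, 209, 209, 209, 208, 207, 204, 196, 182, 164, 143, 132, 132, 134, 134, 134, 135, 135, 136, 136, 136]
208 [184, 184, 188, 190, 189, 185, 175, 168, 175, 189, 199, 204, 206, 206, 207, 208, 207, 207, 205, 203, 194, 179, 162, 151, 156, 156, 147, 139, 137, 135, 133, 133, 132, 132]
[130, 129, 128, 121, 108, 103, 126, 163, 191, 203, 206, 209, 210, 211] [207, 207, 207, 207, 207, 207, 207, 207, 207, 203, 193, 179, 180, 191, 198, 198, 199, 199, 199, 199]
```

```bash
python3 - <<'E'
from h import *
s=snap('wrist')
a=onz(s,321.9,124.5,126);b=onz(s,320.5,215.5,126);d=a-b;m=(a+b)/2
print(a,b,np.linalg.norm(d),np.degrees(np.arctan2(d[1],d[0])),m)
y=75
go((*m[:2],200,y),(*m[:2],97,y))
E
```

```text
[ 529.  -308.2  126. ] [ 506.8 -388.1  126. ] 82.94478846044967 74.43486742078309 [ 517.9 -348.1  126. ]
at [ 514.3 -349.2  282.6] [180.    0.   75.1] F [-0.9 -0.   0.7] gap 85.03310876942264 t 6.625
[0.  0.  0.1] [ 2.   3.2 82.6]
[0.  0.  0.1] [  2.    3.1 185.6]
```

```bash
echo '{"increments": [[0,0,-0.5,1,3,50,85],[0,0,-0.5,1,3,100,85],[0,0,-0.5,1,3,150,85],[0,0,-0.5,1,3,175,85],[0,0,-0.5,1,3,184,85],[0,0,-0.5,1,3,184,60],[0,0,-0.5,1,3,184,40],[0,0,-0.5,1,3,184,30]]}' > next.json && python3 steer.py next.json 60; python3 - <<'E'
from h import *
go((517.9,-348.1,97,74.5))
E
```

```text
time: 7.62
tool_pos: [518.2, -350.6, 100.1]
tcp_rot: [179.9, 0.1, 75.6]
ft_force: [-0.2, 0.2, -0.4]
finger_gap: 31.8
grip_force: 0.0
at [ 518.2 -350.6  100.1] [179.9   0.1  75.6] F [-0.2  0.2 -0.4] gap 31.799611641226903 t 7.625
[0.1 0.1 1.1] [ 2.4 -0.9  3.1]
```

```bash
echo '{"increments": [[0,0,1,2,-1,3,25],[0,0,1,2,-1,3,0],[0,0,1,2,-1,3,0],[0,0,1,2,-1,3,0],[0,0,1,2,-1,3,0],[0,0,1,2,-1,3,0]]}' > next.json && python3 steer.py next.json 100; python3 - <<'E'
from h import *
go((517.9,-348.1,97,74.5))
E
```

```text
time: 8.38
tool_pos: [517.1, -347.7, 95.3]
tcp_rot: [180.0, -0.0, 74.6]
ft_force: [3.2, 1.0, -1.1]
finger_gap: 14.6
grip_force: 97.4
at [ 517.1 -347.7   95.3] [180.   -0.   74.6] F [ 3.2  1.  -1.1] gap 14.566479334809586 t 8.375
[ 0.  -0.   0.1] [-0.2  0.9 -1.7]
```

```bash
echo '{"increments": [[0,0,0,0,0,-20,0],[0,0,0,0,0,-50,0],[0,0,0,0,0,-90,0],[0,0,0,0,0,-130,0],[0,0,0,0,0,-145,0],[0,0,0,0,0,-145,0]]}' > next.json && python3 steer.py next.json 120; python3 - <<'E'
from h import *
go((539,51,230,107))
E
```

```text
time: 9.12
tool_pos: [517.0, -348.2, 240.9]
tcp_rot: [179.9, 0.0, 74.6]
ft_force: [-0.2, -0.7, -1.5]
finger_gap: 14.4
grip_force: 118.3
at [ 517.  -348.2  240.9] [179.9   0.   74.6] F [-0.2 -0.7 -1.5] gap 14.401977762326498 t 9.125
[  0.    0.1 -32.4] [390.6 -85.1  10.5]
```

```bash
echo '{"increments": [[0,0,-2,40,-10,0,0],[0,0,-8,90,-20,0,0],[0,0,-14,145,-32,0,0],[0,0,-20,200,-44,0,0],[0,0,-26,260,-57,0,0],[0,0,-32.5,320,-70,0,0],[0,0,-32.5,365,-80,5,0],[0,0,-32.5,391,-85,10,0]]}' > next.json && python3 steer.py next.json;  echo '{"increments": [[0,0,0,0,0,0,0],[0,0,0,0,0,0,0],[0,0,0,0,0,0,0]]}' > next.json && python3 steer.py next.json; python3 - <<'E'
from h import *
s=snap('wrist','w3.png'); g=cv2.cvtColor(s['pixels'],cv2.COLOR_BGR2GRAY); go()
u,v=map(int,proj(s,(521.6,108.4,135)));print(u,v)
m=np.zeros_like(g); sl=np.s_[v-50:v+50,u-25:u+26]; m[sl]=(g[sl]<75)*255
c=max(cv2.findContours(m,0,2)[0],key=cv2.contourArea); print(cv2.minAreaRect(c))
vs,us=np.nonzero(m); w=np.array([onz(s,x,y,135)[:2] for x,y in zip(us,vs)]); M=w.mean(0); e=np.linalg.svd(w-M)[2][0]
print('slot',M,np.degrees(np.arctan2(e[1],e[0]))%180,len(us))
go((*M,190,107))
E
```

```text
time: 10.12
tool_pos: [537.4, 54.1, 227.3]
tcp_rot: [-179.8, -0.1, 107.2]
ft_force: [-0.6, -0.5, -1.4]
finger_gap: 14.4
grip_force: 118.3
time: 10.5
tool_pos: [538.8, 50.6, 229.7]
tcp_rot: [-179.9, 0.0, 107.0]
ft_force: [0.2, 0.2, -0.9]
finger_gap: 13.9
grip_force: 118.3
at [538.9  50.7 230. ] [-180.    0.  107.] F [-0.4 -0.2 -1.1] gap 14.593827968986552 t 10.55
318 111
((317.8115539550781, 111.92814636230469), (7.907736301422119, 64.23973083496094), 2.436648368835449)
slot [521.6 108.5] 104.9957739269027 484
at [538.9  50.7 230. ] [-180.    0.  107.] F [-0.4 -0.2 -1.1] gap 14.593827968986552 t 10.55
[-0.  0. -0.] [60.4  0.3 40. ]
```

View pics/w3.png

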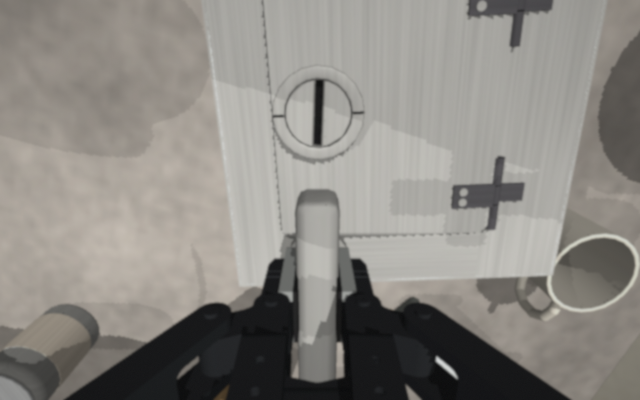

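```bash
echo '{"increments": [[0,0,1,30,0,0,0],[0,0,1,55,0,10,0],[0,0,1,60,0,25,0],[0,0,1,60.4,0.3,45,0],[0,0,1,60.4,0.3,45,0],[0,0,1,60.4,0.3,45,0]]}' > next.json && python3 steer.py next.json; python3 - <<'E'
from h import *
go((521.6,108.5,179,106),(521.6,108.5,171,106))
E
```

```text
time: 11.3
tool_pos: [521.7, 108.9, 185.2]
tcp_rot: [-180.0, 0.0, 106.0]
ft_force: [0.6, 0.6, -1.8]
finger_gap: 14.2
grip_force: 118.3
at [521.7 108.9 185.2] [-180.    0.  106.] F [ 0.6  0.6 -1.8] gap 14.218991148782793 t 11.3
[-0.  0.  0.] [-0.3 -0.2  6.2]
[-0.  0.  0.] [-0.3 -0.2 14.2]
```

```bash
echo '{"increments": [[0,0,0,-0.3,-0.2,3,0],[0,0,0,-0.3,-0.2,6,0],[0,0,0,-0.3,-0.2,8,0],[0,0,0,-0.3,-0.2,10,0],[0,0,0,-0.3,-0.2,12,0],[0,0,0,-0.3,-0.2,13,0],[0,0,0,-0.3,-0.2,13,0]]}' > next.json && python3 steer.py next.json; python3 - <<'E'
from h import *
snap('side','d1.png'); go((521.6,108.5,171,106)); print(r.sense()['wrist_torque'])
E
```

```text
time: 12.18
tool_pos: [521.3, 109.3, 172.2]
tcp_rot: [-180.0, -0.0, 106.1]
ft_force: [0.5, -0.5, -1.4]
finger_gap: 14.5
grip_force: 118.3
at [521.4 109.2 172.3] [-180.    -0.   106.1] F [-0.7  0.2 -0.6] gap 14.343092367185909 t 12.225
[-0.  -0.   0.1] [-0.8  0.   1.3]
[-0.  0. -0.]
```

```bash
echo '{"increments": [[0,0,6,0,0,0.5,0],[0,0,14,0,0,0.5,0],[0,0,22,0,0,0.5,0],[0,0,30,0,0,0.5,0],[0,0,38,0,0,0.5,0],[0,0,46,0,0,0.5,0],[0,0,54,0,0,0.5,0],[0,0,60,0,0,0.5,0]]}' > next.json && python3 steer.py next.json; python3 - <<'E'
from h import *
go(); s=r.sense(); print(s['wrist_torque'],s['joint_pos'])
E
```

```text
time: 13.22
tool_pos: [522.6, 109.2, 172.0]
tcp_rot: [179.9, -0.1, 45.9]
ft_force: [6.7, 0.1, -5.8]
finger_gap: 14.5
grip_force: 117.7
at [522.6 109.2 172. ] [179.9  -0.1  45.9] F [ 6.7  0.1 -5.8] gap 14.504778229297347 t 13.225
[-0.1 -1.3  0.2] [  6.3  -0.9 100.2  -0.   80.5  50.5]
```

```bash
echo '{"increments": [[0,0,8,0,0,0,0],[0,0,16,0,0,0,0],[0,0,22,0,0,0,0],[0,0,27,0,0,0,0],[0,0,30,0,0,0,0],[0,0,32,0,0,0,0]]}' > next.json && python3 steer.py next.json; python3 - <<'E'
from h import *
go(); s=r.sense(); print(s['wrist_torque'])
E
echo '{"increments": [[0,0,2,0,0,0,0],[0,0,4,0,0,0,0],[0,0,4,0,0,0,0]]}' > next.json && python3 steer.py next.json;python3 - <<'E'
from h import *
go(); s=r.sense(); print(s['wrist_torque'])
E
```

```text
time: 13.98
tool_pos: [523.2, 108.5, 172.3]
tcp_rot: [179.9, -0.2, 14.0]
ft_force: [7.5, -3.8, -4.4]
finger_gap: 14.7
grip_force: 117.8
at [523.2 108.5 172.3] [179.9  -0.2  14. ] F [ 7.5 -3.8 -4.4] gap 14.732686817790741 t 13.975
[-0.7 -1.6  0.2]
time: 14.35
tool_pos: [523.2, 108.4, 172.3]
tcp_rot: [179.9, -0.2, 10.0]
ft_force: [7.8, -3.3, -6.3]
finger_gap: 14.6
grip_force: 117.9
at [523.2 108.4 172.3] [179.9  -0.2  10. ] F [ 7.8 -3.3 -6.3] gap 14.55073345084978 t 14.35
[-0.7 -1.6  0.5]
```

```bash
for i in 1; do echo '{"increments": [[0,0,2,0,0,0,0],[0,0,4,0,0,0,0],[0,0,4,0,0,0,0]]}' > next.json && python3 steer.py next.json;done;python3 - <<'E'
from h import *
go(); s=r.sense(); print(s['wrist_torque'])
E
echo '{"increments": [[0,0,2,0,0,0,0],[0,0,4,0,0,0,0],[0,0,4,0,0,0,0]]}' > next.json && python3 steer.py next.json;python3 - <<'E'
from h import *
go(); s=r.sense(); print(s['wrist_torque'])
E
```

```text
time: 14.72
tool_pos: [523.3, 108.3, 172.3]
tcp_rot: [179.9, -0.2, 6.1]
ft_force: [7.9, -4.4, -6.7]
finger_gap: 14.2
grip_force: 118.5
at [523.3 108.3 172.3] [179.9  -0.2   6.1] F [ 7.9 -4.4 -6.7] gap 14.224901860759852 t 14.725
[-0.8 -1.8  1.1]
time: 15.1
tool_pos: [523.4, 108.4, 172.4]
tcp_rot: [179.9, -0.3, 2.2]
ft_force: [8.9, -4.4, -6.8]
finger_gap: 14.5
grip_force: 120.8
at [523.4 108.4 172.4] [179.9  -0.3   2.2] F [ 8.9 -4.4 -6.8] gap 14.488486227750379 t 15.1
[-0.9 -1.8  1.9]
```

```bash
echo '{"increments": [[0,0,-6,0,0,0,0],[0,0,-12,0,0,0,0],[0,0,-12,-0,0,0,0]]}' > next.json && python3 steer.py next.json; python3 - <<'E'
from h import *
go(); s=r.sense(); print(s['wrist_torque'])
E
echo '{"increments": [[0,0,0,0,0,-4,0],[0,0,0,0,0,-8,0],[0,0,0,0,0,-14,0],[0,0,0,0,0,-30,0],[0,0,0,0,0,-60,0],[0,0,0,0,0,-68,0]]}' > next.json && python3 steer.py next.json; python3 - <<'E'
from h import *
go((539,51,235,107),(517.1,-348,240,74.6))
E
```

```text
time: 15.48
tool_pos: [522.5, 108.4, 172.5]
tcp_rot: [179.9, -0.1, 14.0]
ft_force: [3.1, -4.5, -1.3]
finger_gap: 14.6
grip_force: 118.4
at [522.5 108.4 172.5] [179.9  -0.1  14. ] F [ 3.1 -4.5 -1.3] gap 14.595478388411992 t 15.475
[-0.9 -0.9  0.1]
time: 16.23
tool_pos: [522.8, 109.6, 243.2]
tcp_rot: [180.0, -0.3, 14.1]
ft_force: [0.5, -0.5, -1.4]
finger_gap: 14.3
grip_force: 118.3
at [522.8 109.6 243.2] [180.   -0.3  14.1] F [ 0.5 -0.5 -1.4] gap 14.348680991899382 t 16.225
[  0.2  -0.2 -92.9] [ 1.4 60.7  8.2]
[  0.2  -0.2 -60.5] [-116.8  442.4    2.8]
```

```bash
echo '{"increments": [[0,0,0,-30,0,0,0],[0,0,0,-60,0,0,0],[0,0,0,-60,0,0,0],[0,0,0,-60,0,0,0]]}' > next.json && python3 steer.py next.json; python3 - <<'E'
from h import *
s=snap('wrist','w4.png'); g=cv2.cvtColor(s['pixels'],cv2.COLOR_BGR2GRAY)
u,v=map(int,proj(s,(522,108.4,135)));print(u,v)
m=np.zeros_like(g); sl=np.s_[max(v-32,0):v+32,u-32:u+33]; m[sl]=(g[sl]<75)*255
vs,us=np.nonzero(m); w=np.array([onz(s,x,y,135)[:2] for x,y in zip(us,vs)]); M=w.mean(0); e=np.linalg.svd(w-M)[2][0]
print('slot',M,np.degrees(np.arctan2(e[1],e[0]))%180,len(us))
cv2.imwrite('pics/c4.png',cv2.resize(s['pixels'][:,u-100:u+100][max(v-80,0):v+190],None,fx=2,fy=2))
go((517.1,-348,240,74.6))
E
```

```text
time: 16.73
tool_pos: [463.6, 94.8, 240.0]
tcp_rot: [180.0, -0.1, 14.1]
ft_force: [-0.2, -0.1, -2.1]
finger_gap: 14.5
grip_force: 118.3
318 110
slot [523.4 107.5] 19.234939005827243 438
at [463.8  94.8 239.9] [180.   -0.   14.1] F [-0.2 -0.1 -0.5] gap 14.051604594941534 t 16.775
[  0.   -0.  -60.5] [-55.9 442.4  -0.1]
```

View pics/c4.png

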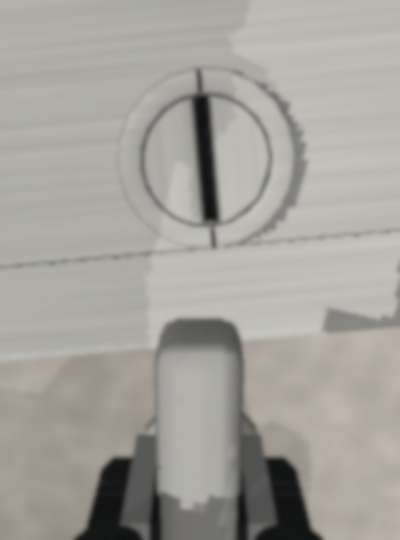

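The slot lies on the marks: marks at (198,70) and (214,247), slot from (201,95) to (210,222) in the crop, both about 19° in world. So the lock is seated and the key is still straight in the grip. Now I'll take the key back.

```bash
echo '{"increments": [[0,0,-6,-5,40,0,0],[0,0,-14,-10,95,0,0],[0,0,-22,-18,150,0,0],[0,0,-31,-26,205,0,0],[0,0,-40,-33,260,0,0],[0,0,-50,-40,320,0,0],[0,0,-60,-48,380,0,0],[0,0,-60.5,-56,425,0,0]]}' > next.json && python3 steer.py next.json; echo '{"increments": [[0,0,0,0,0,0,0],[0,0,0,0,0,0,0]]}' > next.json && python3 steer.py next.json;python3 - <<'E'
from h import *
go((517.1,-348,240,74.6),(517.1,-348,135,74.6),(517.1,-348,95,74.6))
E
```

```text
time: 17.77
tool_pos: [512.6, -334.1, 239.0]
tcp_rot: [-180.0, -0.0, 74.7]
ft_force: [0.1, 1.0, -1.2]
finger_gap: 14.3
grip_force: 118.4
time: 18.02
tool_pos: [512.4, -331.1, 239.0]
tcp_rot: [-179.9, -0.1, 74.5]
ft_force: [-0.1, -0.6, -2.2]
finger_gap: 14.1
grip_force: 118.4
at [ 512.4 -331.1  239. ] [-179.9   -0.1   74.5] F [-0.1 -0.6 -2.2] gap 14.147772716639249 t 18.025
[-0.1 -0.1 -0.1] [-15.   9.  -1.]
[-0.1 -0.1 -0.1] [-15.1   9.1 104. ]
[-0.1 -0.1 -0.1] [-15.2   9.1 144. ]
```

```bash
echo '{"increments": [[0,0,0,-10,6,0,0],[0,0,0,-15.5,9,20,0],[0,0,0,-15.5,9,60,0],[0,0,0,-15.5,9,90,0],[0,0,0,-15.5,9,103,0],[0,0,0,-15.5,9,103,0],[0,0,0,-15.5,9,103,0]]}' > next.json && python3 steer.py next.json;python3 - <<'E'
from h import *
go((517.2,-348.3,120,74.6),(517.2,-348.3,95.5,74.6))
E
echo '{"increments": [[0,0,0,0,0,5,0],[0,0,0,0,0,12,0],[0,0,0,0,0,16,0],[0,0,0,0,0,16,0]]}' > next.json && python3 steer.py next.json;python3 - <<'E'
from h import *
go((517.2,-348.3,100,74.6),(517.2,-348.3,95.5,74.6))
E
```

```text
time: 18.9
tool_pos: [517.6, -349.1, 138.4]
tcp_rot: [179.9, 0.1, 74.6]
ft_force: [0.4, -0.5, -1.2]
finger_gap: 14.0
grip_force: 118.4
at [ 517.6 -349.1  138.4] [179.9   0.1  74.6] F [ 0.4 -0.5 -1.2] gap 14.043203563945596 t 18.9
[ 0.1  0.1 -0. ] [ 0.7 -0.6 18.4]
[ 0.1  0.1 -0. ] [ 0.7 -0.7 42.9]
time: 19.4
tool_pos: [516.4, -348.3, 120.0]
tcp_rot: [-179.9, -0.0, 74.6]
ft_force: [-0.3, 0.3, -1.4]
finger_gap: 14.2
grip_force: 118.4
at [ 516.4 -348.3  120. ] [-179.9   -0.    74.6] F [-0.3  0.3 -1.4] gap 14.19951600463107 t 19.4
[-0.1 -0.  -0. ] [ 0.2  0.8 20. ]
[-0.1 -0.  -0. ] [ 0.2  0.8 24.5]
```

TCP is at z 120, so the tip is at about 76, inside the slot with no contact force.

```bash
echo '{"increments": [[0,0,0,0,0.6,6,0],[0,0,0,0,0.6,12,0],[0,0,0,0,0.6,18,0],[0,0,0,0,0.6,22,0],[0,0,0,0,0.6,24,0],[0,0,0,0,0.6,24,0],[0,0,0,0,0.6,24,0]]}' > next.json && python3 steer.py next.json;python3 - <<'E'
from h import *
go()
E
```

```text
time: 20.27
tool_pos: [517.5, -348.8, 97.1]
tcp_rot: [180.0, 0.0, 74.6]
ft_force: [-0.5, -1.5, -2.5]
finger_gap: 14.0
grip_force: 118.4
at [ 517.5 -348.8   97.1] [180.    0.   74.6] F [-0.5 -1.5 -2.5] gap 14.009734662073267 t 20.275
```

```bash
echo '{"increments": [[0,0,0,0,0,1,0],[0,0,0,0,0,2,0],[0,0,0,0,0,2,0]]}' > next.json && python3 steer.py next.json;  echo '{"increments": [[0,0,0,0,0,0,18],[0,0,0,0,0,0,22],[0,0,0,0,0,0,40],[0,0,0,0,0,0,70],[0,0,0,0,0,0,85],[0,0,0,0,0,0,85]]}' > next.json && python3 steer.py next.json; echo '{"increments": [[0,0,0,0,0,-20,85],[0,0,0,0,0,-60,85],[0,0,0,0,0,-120,85],[0,0,0,0,0,-180,85],[0,0,0,0,0,-186,85],[0,0,0,0,0,-186,85],[0,0,0,0,0,-186,85]]}' > next.json && python3 steer.py next.json; python3 - <<'E'
from h import *
s=snap('wrist','w5.png'); go(); r_=np.array(s['pose']);
cv2.imwrite('pics/c5.png',cv2.resize(s['pixels'][10:260,220:430],None,fx=2.4,fy=2.4))
E
```

```text
time: 20.65
tool_pos: [517.5, -348.9, 95.3]
tcp_rot: [180.0, 0.0, 74.6]
ft_force: [-1.7, -0.1, 2.2]
finger_gap: 14.3
grip_force: 119.0
time: 21.4
tool_pos: [517.4, -348.7, 94.8]
tcp_rot: [-180.0, -0.0, 74.6]
ft_force: [-0.6, -0.0, -1.0]
finger_gap: 84.7
grip_force: 0.0
time: 22.28
tool_pos: [516.7, -348.2, 279.1]
tcp_rot: [-179.9, -0.1, 74.6]
ft_force: [0.6, 0.4, -0.9]
finger_gap: 84.9
grip_force: 0.0
at [ 516.6 -348.1  278.8] [-179.8   -0.1   74.6] F [-0.2  1.2  0.2] gap 84.94492764758719 t 22.325
```

View pics/c5.png

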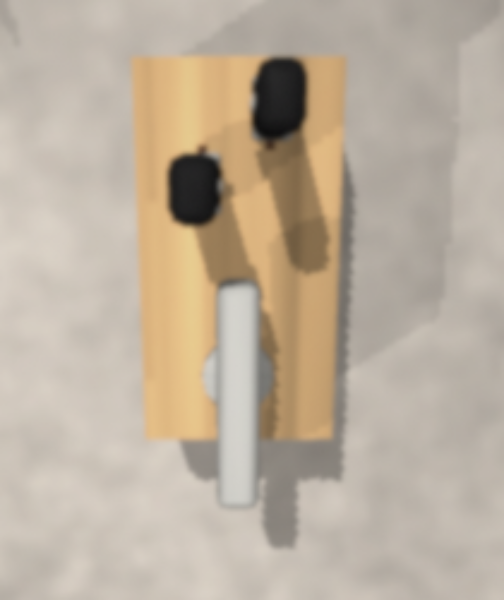

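The key stands upright in its slot: the bar runs from (238,283) to (238,505), and the collar at (238,375) sits flat on the block. I'll hand in now.

```bash
python3 -c "
from bench import r, imaging, hand_in
print(hand_in())"
```

```text
the job is handed in; nothing more can be done
None
```

The job is handed in at about 22 s: the hatch is closed, the lock is turned onto its seated marks, and the key is back upright and fully down in its slot; the arm touched none of the other things. The hand-in returned no verdict.

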